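# Level the casting board and hold the level down

## Task

Lay the yellow spirit level gently along the middle of the casting board, in line with its length, let go of it, and then turn the board's knurled foot knob until the bubble stands between the two black lines. Then press down on top of the level with about a kilogram's weight, so that the board beds down on its rubber feet, and finish while still pressing, with the bubble between its lines. Leave the other things on the table where they are.

Things in the scene. Friction and masses are not known exactly. Their poses are not given: they have to be found in the camera images.
- level_mid (a point): centre of the yellow spirit level, a bar 180 mm long (its x), 24 wide (y) and 40 high (z, up), about 0.28 kg, lying loose on its flat base, vial up. This point lies 20 mm above the base, half-way along. Its sides are flat and parallel over the lower 24 mm all along; beyond 34 mm from the middle the bar is solid to its flat top
- level: the same spirit level; origin at the centre of its base, axes as above
- vial_mid (a point): middle of the yellow-green vial in the open window in the top of the level (window 68 mm long), midway between the two black lines, which are 20 mm apart; axes as the level's, x along the vial
- bubble_mid (a point): centre of the pale bubble (16 mm long) in the vial: it floats towards the higher end, 1.5 mm for each mm/m of slope along the level (at most 23 mm from the middle), and takes one or two seconds to come to rest. It stands between the lines when within 2 mm of the middle
- board_mid (a point): centre of the top face of the casting board: grey-topped ply, 300 mm long (its x), 200 wide (y), top about 48 mm above the table. It stays in place on soft rubber feet (sinks 1 mm for 8 N, untipped): two fixed feet 120 mm from the middle towards -x, a screw foot 180 mm from the middle towards +x. It slopes along x only, up to 15 mm/m
- knob_mid (a point): centre of the screw foot's knurled black knob, 42 mm across, 26 high, just beyond the board's +x end, clear all round, about 76 mm above the table (it turns upright, its height fixed). Clockwise from above raises that end of the board 5 mm a full turn (bubble: 4 mm per rad). It needs 0.1 N m, may take several turns of the wrist, and stays where left
- mug: white mug, 88 mm high, 78 mm across, handle to its +y; origin at its underside; leave it alone
- tub: white lidded tub with a blue band, 127 mm high, 122 mm across; origin at its underside; leave it alone
- pigment_red: small white bottle with red label and cap, 105 mm high, 46 mm across; origin at its underside; leave it alone
- pigment_blue: small white bottle with blue label and cap, 105 mm high, 46 mm across; origin at its underside; leave it alone
- case: purple hard pencil case, 200 x 75 x 34 mm; origin at its underside; leave it alone
- tape: roll of masking tape lying flat, 96 mm across, 24 mm high; origin at its underside; leave it alone
- brush: paint brush lying on the table; origin at its underside; leave it alone
- moulds: stack of three square silicone moulds, 110 x 110 x 37 mm; origin at its underside; leave it alone
Things that resemble listed ones, but are neither listed nor needed, are in the scene too. What is meant by the level is not blue, and is the smaller of those in its own colour.

How it is judged:
On the way, in this order (a step that is already met when the one before it is completed fails the run):
1. the level lies on the board, let go (horizontal distance between level_mid and board_mid below 0.04 m and angle between the x axis of level_mid and the x axis of board_mid, either way round below 0.15 rad and z of level_mid in the frame of board_mid between 0.0175 and 0.0225 m and angle between level_mid's own z axis and vertical below 0.03 rad and contact force between the fingers and level below 0.1 N), for 0.6 s.
2. the foot is turned until the bubble stands between the lines (all of step 1 and x of bubble_mid in the frame of vial_mid between -0.002 and 0.002 m and angle between board_mid's own z axis and vertical below 0.002 rad), for 0.4 s.
At the end, for the whole second after the job is handed in: the level lies flat on the board, its middle within 40 mm of the board's middle and within 0.15 rad of its length; the board is level within 2 mm/m and the bubble within 2 mm of the middle of the vial; the fingers press the level onto the board with 4 to 22 N, and stay so (horizontal distance between level_mid and board_mid below 0.04 m and angle between the x axis of level_mid and the x axis of board_mid, either way round below 0.15 rad and z of level_mid in the frame of board_mid between 0.0175 and 0.0225 m and angle between level_mid's own z axis and vertical below 0.03 rad and x of bubble_mid in the frame of vial_mid between -0.002 and 0.002 m and angle between board_mid's own z axis and vertical below 0.002 rad and contact force between the fingers and level between 4 and 22 N and contact force between level and board above 4 N); the arm keeps its last pose, push and grip.
It fails at once if the level is dropped or slammed onto the board (over 0.45 m/s close above it) (linear speed of level above 0.45 m/s and horizontal distance between level_mid and board_mid below 0.12 m and height (world z) of level_mid below 0.085 m).
It fails at once if the level is crushed onto the board (over 60 N) (contact force between level and board above 60 N).
It fails at once if another thing on the table is pushed away (over 30 mm) (distance of any of mug, tub, pigment_red, pigment_blue, case, tape, brush, moulds from where it was at the start of the episode above 0.03 m).
It also fails if it takes over 72 s, if anything falls off the work surface, if the arm or the gripper's body presses on something with over 40 N, if the wrist force passes 120 N, or if a joint passes its speed limit or range.

## Robot

A 7-joint arm with a two-finger parallel gripper is mounted at the origin on the work surface. World frame = base frame: x ahead of the robot, y to its left, z up, the work surface at z = 0. Lengths are in m, angles in rad, forces in N, time in s.
With the tool pointing down it reaches from about 0.35 to 0.9 m from the base axis. Payload 8.1 kg.
Tool frame: the origin (TCP) lies at the very end of the fingers, on their centre line; the grasp point (between the pads) lies behind it (arm.grasp_offset is the z of the grasp point in the tool frame, in m); z points along the fingers, y is the line along which they close (so a half turn about z gives the same grasp; the last joint's range is limited). The gripper opens to 92 mm and grips with 3 to 60 N. Pads are 19 mm wide; open, the fingers measure 130 mm over their backs; the gripper's body (75 mm by 190 mm) begins 47 mm behind the grasp point.
Start: joints at [-1.437, 0.434, 0.025, 1.573, -0.012, 1.134, -0.075], TCP at [0.147, 0.608, 0.227] pointing down, gripper open.
Joint ranges: [-2.62, 2.62], [-0.44, 2.09], [-1.27, 1.32], [0.08, 2.57], [-1.32, 4.46], [0.12, 2], [-2.74, 2.74]. Speed limits (rad/s): [2.22, 2.22, 3.01, 3.01, 3.14, 3.14, 3.14].

## Interface

Orientations are given as a rotation vector (axis times angle).
In Python, from plant import arm, fingers, planner, eyes, workorder gives the robot as it stands. The module is installed in compiled form; this text tells all that it offers. Calls block until the motion is done:
- arm.goto(position, orientation): joint-space move of the TCP to a pose.
- arm.move_linear(position, attitude=None, vel=0.15): straight line of the TCP; attitude=None keeps the orientation; vel is the mean speed in m/s.
- arm.move_j(angles): joint-space move.
- fingers.grip(opening): opening from 0.0 (shut) to 1.0 (fully open); the grip force is fixed at half the most; returns when the fingers have stopped.
- arm.dwell(seconds).
- planner.solve_ik(position, orientation): joint angles nearest the present ones, or None.
- arm.read_state(): the state.
- eyes.snapshot(name): name is "scene" or "top" or "wrist"; returns the picture (400x640x3 uint8, red, green, blue); there is no depth.
- eyes.calibration(name): a dict with "mtx" (3x3 intrinsics, pixels), "eye" and "orientation" of the camera in the world; the wrist camera has in their place "tool_from_camera" (4x4, takes a point from camera to tool coordinates, whose origin is the TCP and whose axes are the flange's). Camera axes: x right, y up, looking along -z (the intrinsics and any distortion apply to the point x, -y, -z); pixel columns grow to the right and rows downward; lengths in m; the calibration is good to about 2 mm. The wrist camera is an equidistant fisheye: a pixel r from the principal point sees the ray r / f radians off the axis. A picture is of the moment at which its call begins: read the wrist's pose just before it. calibration takes no time and is no camera call.
A pose or a line that the arm cannot do raises arm.MotionError and nothing moves.
- workorder.hand_in(): hands the job in; it is judged then, once.
Trained networks look in the newest picture that a camera, given by its name, has taken for a name from the list of things; names that differ only in an ending like _2 or _b are one class to them, and where a whole thing is asked for, a point or a joint stands for the part that bears it (a point fixed in the world has none). Each returns a list of dicts, best first, with "p" (0 to 1); they miss things now and then, are a little off and sometimes report something else, mostly with a low value. They report only what shows in the picture. A call takes as long as a camera call. They do not tell look-alikes from the thing itself.
- eyes.recognise(camera, thing): "extent" ([left, top, right, bottom] as shares, 0 to 1, of the picture: columns of its width, rows of its height, round what is visible of it).
- eyes.trace(camera, thing): "mask" (400x640 bool, what is visible of it) and "extent" ([left, top, right, bottom] as shares, 0 to 1, of the picture: columns of its width, rows of its height, round what is visible of it).
The state is a dict: "time": time; "joints": joint angles; "qd": joint speeds; "joint_torque": joint torques, N m; "eef_pos": TCP position; "ee_rot": TCP orientation; "force": force on the tool from outside, world axes, zero at the start; "torque": the same for the moment, N m; "gripper_width": opening from 0.0 (shut) to 1.0 (fully open); "grip_force": force on a finger pad.
Only numpy, scipy, OpenCV 4.12 (cv2) and the standard library are available. Lean on these libraries where they do the work, as an engineer would, in place of code of your own. Each camera call takes 0.05 s, during which the arm holds its last target. There are 200 camera calls.

## Working session

There is one attempt and no reset: what is moved stays moved. The work goes in short steps, each a Python script; the robot and the scene stay as the last script left them, time stands still between calls to the robot, and variables do not carry over. Pictures are saved under pics/ and viewed, at most 10 in all, crops included, and the job is handed in when it is done.

```bash
mkdir -p pics
cat > h.py <<'E'
import numpy as np, cv2
from scipy.spatial.transform import Rotation as R
from plant import arm, fingers, planner, eyes, workorder
def snap(n,f=None):
    im=eyes.snapshot(n)
    if f: cv2.imwrite('pics/'+f,cv2.cvtColor(im,cv2.COLOR_RGB2BGR))
    return im
E
python3 - <<'E'
from h import *
for n in("scene","top","wrist"):
    snap(n,n+'0.png'); c=eyes.calibration(n); print(n,c)
for n in("scene","top"):
    for t in("level_mid","board_mid","knob_mid","mug","tub","case","moulds"):
        print(n,t,[(round(d["p"],2),(np.array(d["extent"])*[640,400,640,400]).round().tolist()) for d in eyes.recognise(n,t)][:4])
s=arm.read_state();print(s["time"],s["ee_rot"],s["force"],arm.grasp_offset)
a=cv2.imread('pics/top0.png');cv2.imwrite('pics/t0.png',cv2.resize(a,(800,500)))
E
```

```text
scene {'mtx': array([[480.53833253,   0.        , 315.74513294],
       [  0.        , 480.53833253, 191.36793165],
       [  0.        ,   0.        ,   1.        ]]), 'eye': array([1.48893003, 0.36906523, 1.00844961]), 'orientation': array([0.58286636, 0.78599143, 1.77114723])}
top {'mtx': array([[362.13003753,   0.        , 320.09396784],
       [  0.        , 362.13003753, 201.88827085],
       [  0.        ,   0.        ,   1.        ]]), 'eye': array([0.30340779, 0.0362513 , 1.39752519]), 'orientation': array([ 0.12484141, -0.1284437 , -1.59236608])}
wrist {'mtx': array([[309.70691629,   0.        , 326.32317676],
       [  0.        , 309.70691629, 199.92872281],
       [  0.        ,   0.        ,   1.        ]]), 'tool_from_camera': array([[ 5.90931968e-04,  9.55900790e-01,  2.93689175e-01,
         7.93440516e-02],
       [ 9.99999569e-01, -3.54424246e-04, -8.58517502e-04,
         1.00130604e-03],
       [-7.16566994e-04,  2.93689555e-01, -9.55900587e-01,
        -1.57456205e-01],
       [ 0.00000000e+00,  0.00000000e+00,  0.00000000e+00,
         1.00000000e+00]])}
scene 
[... 293 characters left out ...]
202.0, 195.0])]
scene mug [(0.91, [333.0, 251.0, 373.0, 295.0])]
scene tub [(0.79, [202.0, 226.0, 256.0, 291.0])]
scene case [(0.68, [189.0, 121.0, 226.0, 164.0])]
scene moulds [(0.64, [275.0, 252.0, 319.0, 298.0])]
top level_mid [(0.63, [241.0, 184.0, 264.0, 232.0]), (0.58, [225.0, 256.0, 285.0, 296.0])]
top board_mid [(0.95, [322.0, 163.0, 416.0, 215.0])]
top knob_mid [(0.54, [404.0, 178.0, 417.0, 194.0])]
top mug [(0.85, [253.0, 139.0, 285.0, 164.0])]
top tub [(0.84, [331.0, 108.0, 362.0, 147.0])]
top case [(0.9, [424.0, 224.0, 459.0, 285.0])]
top moulds [(0.73, [288.0, 130.0, 323.0, 164.0])]
0.85 [3.71268588e-01 3.11955025e+00 5.73387310e-06] [-0.5367855   0.03726504 -1.4964904 ] -0.0188
```

View pics/t0.png

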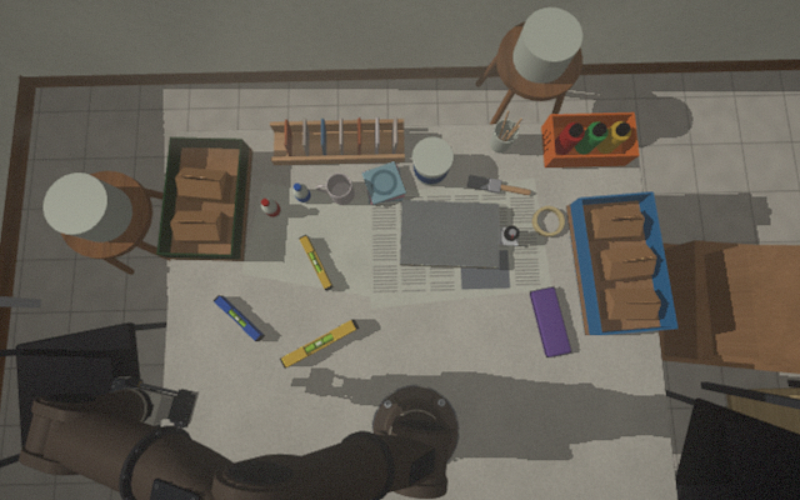

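View pics/scene0.png

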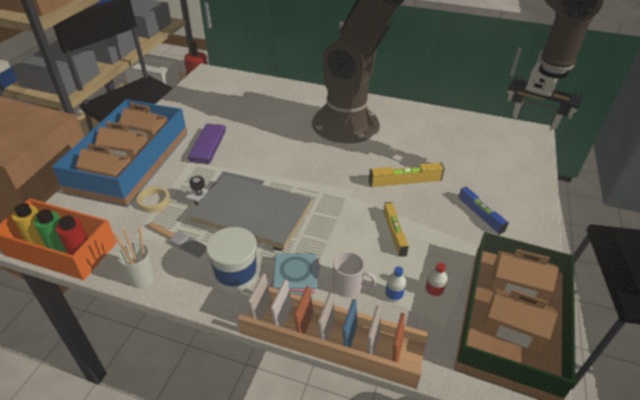

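The candidates for the level in the 800-wide top view are the small yellow bar at (315,262), the large yellow bar at (319,343) and the blue bar at (238,317). The small yellow one fits the description; it's at about (252,209) in the original image. Board is at (450,235), with its knob at (511,234), so the board's +x points right (world −y).

```bash
cat >> h.py <<'E'
def rays(n,px,st=None):
    c=eyes.calibration(n);K=c["mtx"];px=np.atleast_2d(px).astype(float)
    u=(px-[K[0,2],K[1,2]])/[K[0,0],K[1,1]]
    if n=="wrist":
        th=np.linalg.norm(u,axis=1,keepdims=True)+1e-12
        d=np.c_[u/th*np.sin(th),np.cos(th)]
        T=c["tool_from_camera"];Rt=R.from_rotvec(st["ee_rot"]).as_matrix()
        Rc=Rt@T[:3,:3];o=Rt@T[:3,3]+st["eef_pos"]
    else:
        d=np.c_[u,np.ones(len(u))];Rc=R.from_rotvec(c["orientation"]).as_matrix();o=c["eye"]
    return o,(d*[1,-1,-1])@Rc.T
def onplane(n,px,z,st=None):
    o,d=rays(n,px,st);return (o+d*((z-o[2])/d[:,2:]))[:,:2]
def down(yaw): # tool x axis at world angle yaw, pointing down
    c,s=np.cos(yaw),np.sin(yaw);return R.from_matrix(np.array([[c,s,0],[s,-c,0],[0,0,-1]])).as_rotvec()
def rect(n,mask,z,st=None):
    ys,xs=np.nonzero(mask);p=onplane(n,np.c_[xs,ys],z,st)
    (cx,cy),(w,h),a=cv2.minAreaRect((p*1000).astype(np.float32))
    if w<h: w,h,a=h,w,a+90
    return np.array([cx,cy])/1000,(w,h),np.radians((a+90)%180-90)
def masks(n,t): return [(d["p"],d["mask"],(np.array(d["extent"])*[640,400,640,400]).round().tolist()) for d in eyes.trace(n,t)]
E
python3 - <<'E'
from h import *
im=snap("top")
for t,z in(("level_mid",.03),("board_mid",.048),("knob_mid",.085)):
    for p,m,e in masks("top",t): print(t,round(p,2),e,rect("top",m,z))
s=arm.read_state();r=R.from_rotvec(s["ee_rot"]).as_matrix();print(np.degrees(np.arctan2(r[1,0],r[0,0])),s["joints"],s["eef_pos"])
for t,px,z in(("mug",(270,150),.05),("tub",(346,118),.127),("bottle_red",(216,167),.1),("bigyellow",(255,276),.03),("tape",(440,178),.02),("brush",(400,150),0)):print(t,onplane("top",px,z))
c=cv2.cvtColor(im[170:310,160:430],cv2.COLOR_RGB2BGR);cv2.imwrite('pics/c1.png',cv2.resize(c,None,fx=2.9,fy=2.9,interpolation=cv2.INTER_CUBIC))
E
```

```text
level_mid 0.92 [171.0, 235.0, 209.0, 271.0] (array([0.34036145, 0.51624872]), (181.78684997558594, 31.35855484008789), np.float64(0.8146208968808333))
level_mid 0.61 [239.0, 183.0, 264.0, 232.0] (array([0.5057377 , 0.28945023]), (188.0098114013672, 28.85170555114746), np.float64(0.4454455836698063))
level_mid 0.28 [421.0, 225.0, 458.0, 285.0] (array([ 0.30572751, -0.41266733]), (199.9540557861328, 80.1285171508789), np.float64(0.1765058448692341))
board_mid 0.95 [321.0, 161.0, 415.0, 215.0] (array([ 0.57682623, -0.15043268]), (354.8031005859375, 209.85971069335938), np.float64(1.5125669753505866))
board_mid 0.58 [241.0, 185.0, 264.0, 231.0] (array([0.50181012, 0.2845835 ]), (182.0147705078125, 28.299697875976562), np.float64(0.45947092181362686))
166.42713750800155 [-1.43660886  0.43447209  0.02497024  1.57315662 -0.01161081  1.13402772
 -0.07514167] [0.14662361 0.60758535 0.22677565]
mug [[0.7294952  0.21849826]]
tub [[ 0.82065399 -0.07288279]]
bottle_red [[0.65369011 0.41098037]]
bigyellow [[0.2532439  0.27827813]]
tape [[ 0.60909177 -0.43910001]]
brush [[ 0.73215748 -0.29491699]]
```

View pics/c1.png

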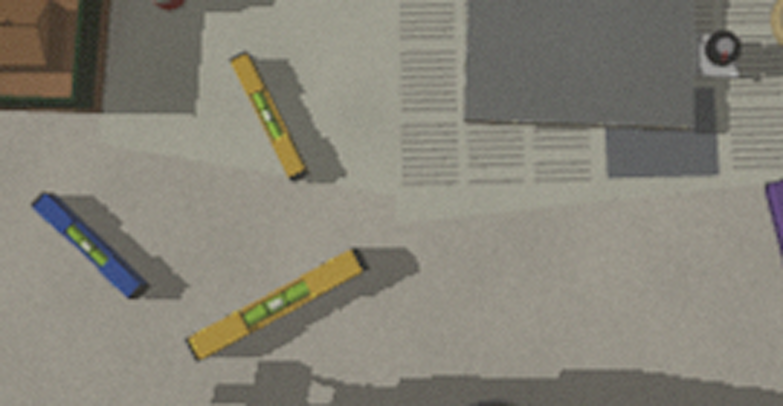

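The crop confirms the small yellow bar, at crop (267,117), is clearly shorter than the other yellow one at (275,305). I'll move above it and look from close by.

Run:
```python
from h import *
b=np.array([0.504,0.287])
for yaw in(.45,.45+np.pi):
    q=planner.solve_ik([*b,.2],down(yaw));print(yaw,None if q is None else np.round(q,2))
q=[planner.solve_ik([*b,.2],down(y)) for y in(.45,.45+np.pi)]
y=[.45,.45+np.pi][int(np.argmin([9 if a is None else abs(a[6]) for a in q]))]
arm.goto([*b,.2],down(y))
s=arm.read_state();snap("wrist","w1.png");print(y,s["time"],s["force"],s["eef_pos"])
for p,m,e in masks("wrist","level_mid"): print(round(p,2),e,rect("wrist",m,.03,s))
for p,m,e in masks("wrist","vial_mid"): print(round(p,2),e,rect("wrist",m,.035,s))
```

```text
0.45 [-1.07  0.43  0.66  1.76 -0.3   1.05 -1.43]
3.5915926535897933 [-0.66  0.38  0.07  1.73 -0.03  1.03  1.44]
0.45 2.8 [0.04314103 0.32074582 1.07139563] [0.50338997 0.28827461 0.19988946]
0.65 [216.0, 318.0, 345.0, 340.0] (array([0.29276843, 0.26101208]), (181.7668914794922, 38.743492126464844), np.float64(-1.091537585449763))
0.57 [313.0, 96.0, 336.0, 262.0] (array([0.49940051, 0.29054071]), (184.83596801757812, 24.825435638427734), np.float64(0.46268186185042176))
0.17 [630.0, 265.0, 638.0, 291.0] (array([ 0.59803156, -0.36727859]), (97.00780487060547, 42.7868766784668), np.float64(1.0890973309429235))
0.88 [215.0, 318.0, 342.0, 338.0] (array([0.29652872, 0.26258051]), (175.40098571777344, 37.8955078125), np.float64(-1.0807288798495673))
0.83 [311.0, 98.0, 336.0, 260.0] (array([0.50105856, 0.29109753]), (182.9064483642578, 26.408802032470703), np.float64(0.4525958050120192))
0.77 [81.0, 151.0, 153.0, 243.0] (array([0.36292752, 0.52702386]), (142.598388671875, 59.56070327758789), np.float64(0.8720937774175063))
```

View pics/w1.png

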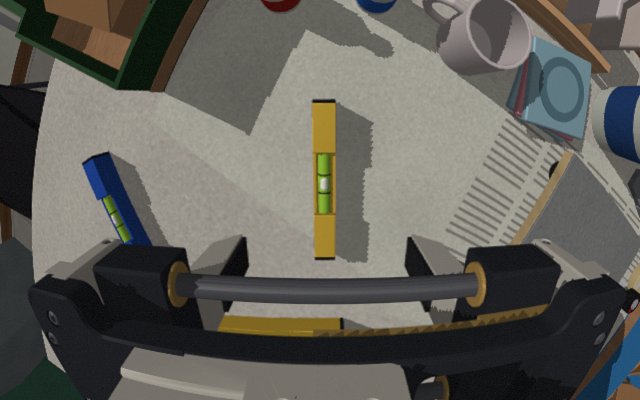

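Run:
```python
from h import *
snap("top")
for p,m,e in masks("top","board_mid")[:1]:
    o=cv2.morphologyEx(m.astype(np.uint8),cv2.MORPH_OPEN,np.ones((31,31)))
    print(p,e,rect("top",o,.048))
yaw=.458
arm.move_linear([.501,.2905,.03],down(yaw),vel=.2)
arm.move_linear([.501,.2905,.005],vel=.08)
fingers.grip(0.0)
s=arm.read_state();print(s["gripper_width"],s["grip_force"],s["time"],s["eef_pos"])
arm.move_linear([.501,.2905,.16],vel=.2)
s=arm.read_state();print(s["gripper_width"],s["force"],s["time"])
for y in(1.5126,1.5126-np.pi):
    q=planner.solve_ik([.577,-.135,.16],down(y));print(None if q is None else np.round(q,2))
```

```text
0.68 [323.0, 164.0, 417.0, 214.0] (array([ 0.5794126 , -0.12223363]), (298.1670227050781, 204.84329223632812), np.float64(1.512953666340866))
0.2553052394641693 30.000084042549133 5.5667 [0.50105774 0.2904631  0.00500823]
0.25543397774732146 [ 0.34565498 -0.09604305 -2.60995338] 6.4917
[-0.17  0.46  0.44  1.76 -0.23  0.97  0.3 ]
[-0.56  0.68  1.14  1.79 -0.69  1.13 -2.39]
```

Run:
```python
from h import *
c=np.array([.579,-.122]);Y=down(1.513)
arm.goto([*c,.14],Y)
arm.move_linear([*c,.062],vel=.12)
f0=np.array(arm.read_state()["force"]);z=.062
while z>.044:
    z-=.001; arm.move_linear([*c,z],vel=.03)
    s=arm.read_state();df=s["force"][2]-f0[2]
    if df>2.5:break
print(z,df,s["eef_pos"],s["time"])
fingers.grip(0.5)
arm.move_linear([*c,.12],vel=.2)
s=arm.read_state();print(s["time"],s["force"])
k=np.array([.585,-.305])
back=np.array([.579,-.10])
arm.goto([*back,.30],Y)
s=arm.read_state();snap("wrist","w2.png");print(s["time"],s["joints"])
for t,z in(("level_mid",.08),("board_mid",.048),("knob_mid",.089)):
    for p,m,e in masks("wrist",t)[:3]: print(t,round(p,2),e,rect("wrist",m,z,s))
```

```text
0.05099999999999999 5.098465278479141 [ 0.57913865 -0.12221744  0.05118711] 11.5917
12.675 [-1.28056263 -0.51422399  0.08918181]
13.4333 [-0.26960146  0.33682391  0.4841315   1.58736938 -0.16214644  1.25938921
  0.183985  ]
level_mid 0.92 [318.0, 117.0, 338.0, 255.0] (array([ 0.57882996, -0.12103944]), (183.7689971923828, 26.97993278503418), np.float64(1.5238332120260578))
level_mid 0.78 [121.0, 2.0, 162.0, 24.0] (array([0.33596887, 0.15249911]), (72.65953826904297, 29.76711082458496), np.float64(-0.3065185230334875))
board_mid 0.8 [251.0, 72.0, 405.0, 280.0] (array([ 0.57817871, -0.11915459]), (296.756591796875, 200.0596466064453), np.float64(1.5134438211394952))
knob_mid 0.71 [313.0, 305.0, 343.0, 323.0] (array([ 0.56803058, -0.30380273]), (41.003414154052734, 30.413589477539062), np.float64(-0.056929995148460366))
```

View pics/w2.png

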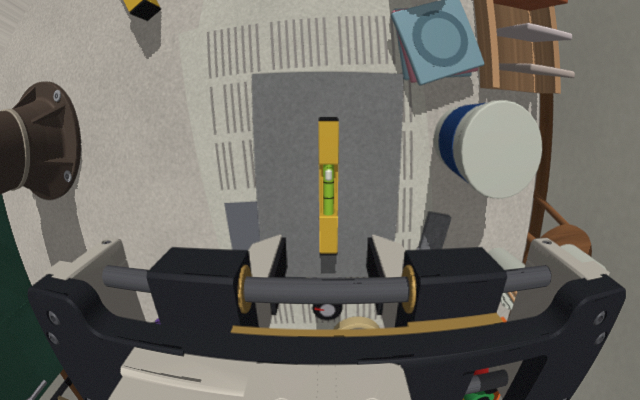

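Level is on the board, in line with it. The bubble at about (328,172) is towards the −x end, so the knob needs to go clockwise. I'll build a rectified vial strip for measuring.

```bash
cat >> h.py <<'E'
LC=np.array([.5788,-.1210]);LA=1.518-np.pi   # level centre, direction of board +x
def strip(im,st,z=.083):
    "rectified strip, 4 px/mm, x along board +x, +-45 mm, y +-14 mm"
    c=eyes.calibration("wrist");K=c["mtx"];T=c["tool_from_camera"];Rt=R.from_rotvec(st["ee_rot"]).as_matrix()
    X,Yy=np.meshgrid(np.arange(-45,45,.25)/1e3,np.arange(14,-14,-.25)/1e3)
    P=np.stack([LC[0]+X*np.cos(LA)-Yy*np.sin(LA),LC[1]+X*np.sin(LA)+Yy*np.cos(LA),0*X+z],-1)
    p=(P-(Rt@T[:3,3]+st["eef_pos"]))@(Rt@T[:3,:3])*[1,-1,-1]
    r=np.hypot(p[...,0],p[...,1]);g=np.arctan2(r,p[...,2])/r*K[0,0]
    return cv2.remap(im,(p[...,0]*g+K[0,2]).astype(np.float32),(p[...,1]*g+K[1,2]).astype(np.float32),cv2.INTER_CUBIC)
E
python3 - <<'E'
from h import *
s=arm.read_state();S=strip(cv2.imread('pics/w2.png')[...,::-1].copy(),s)
cv2.imwrite('pics/s1.png',cv2.resize(S[...,::-1],None,fx=2.2,fy=2.2))
# go over the knob with j7 high
for y in(1.513+1.9,1.513+2.2):
    q=planner.solve_ik([.568,-.3,.2],down(y));print(None if q is None else np.round(q,2))
q=np.array(planner.solve_ik([.568,-.3,.2],down(1.513)));q[6]+=2.1;print(q.round(2))
arm.move_j(q)
s=arm.read_state();snap("wrist","w3.png");print(s["time"],s["eef_pos"],s["ee_rot"])
for p,m,e in masks("wrist","knob_mid")[:3]: print(round(p,2),e,rect("wrist",m,.086,s))
E
```

```text
[ 0.32  0.48  0.12  1.57 -0.06  1.09  2.3 ]
[ 0.36  0.48  0.06  1.56 -0.03  1.09  2.57]
[ 0.07  0.51  0.51  1.59 -0.27  1.11  2.69]
15.775 [ 0.56822258 -0.29968452  0.20006386] [-7.33479435e-01  3.05455382e+00  1.00076592e-04]
0.55 [300.0, 168.0, 350.0, 221.0] (array([ 0.56550702, -0.30089963]), (46.59196472167969, 44.75148010253906), np.float64(-0.34654317105628835))
```

View pics/s1.png

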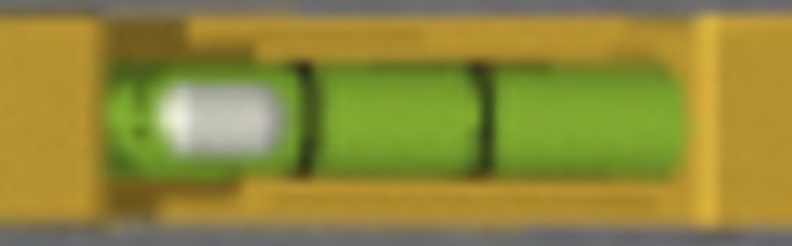

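View pics/w3.png

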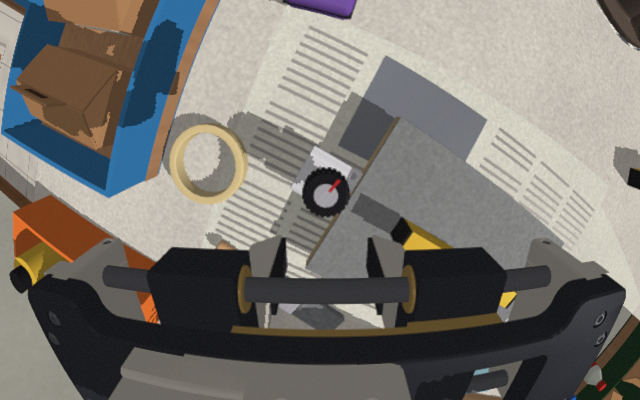

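The lines in the strip are at 305 and 483 (middle 394) and the bubble centre is at 222, so it stands 19.3 mm towards −x. That needs 4.8 rad clockwise. The knob at (325,190) is clear all round, at roughly (0.567, −0.3005).

Run:
```python
from h import *
s=arm.read_state();o=s["ee_rot"];k=[.567,-.3005]
fingers.grip(0.85)
arm.move_linear([*k,.059],vel=.15)
fingers.grip(0.0)
s=arm.read_state();print(s["gripper_width"],s["force"],s["torque"],s["time"])
q=np.array(s["joints"]);q[6]-=4.8;print(q[6]);arm.move_j(q)
s=arm.read_state();print(s["force"],s["torque"],s["time"],s["joints"][6],s["eef_pos"])
fingers.grip(0.85)
s=arm.read_state();p=s["eef_pos"];arm.move_linear([p[0],p[1],.14],vel=.2)
y=down(1.513)
arm.goto([*LC,.2],y)
arm.dwell(.3)
s=arm.read_state();im=snap("wrist");print(s["time"],s["joints"])
cv2.imwrite('pics/s2.png',cv2.resize(strip(im,s)[...,::-1],None,fx=2.2,fy=2.2))
```

```text
0.4509742507894748 [ 1.59426161 -1.62516411  0.00185616] [-0.36346399 -0.25615867 -0.01357161] 18.3583
-2.0880741930425053
[ 2.53179226 -3.89740385 -0.80811304] [-0.75316162 -0.471374    0.02030626] 22.325 -2.0877765736443012 [ 0.56753094 -0.30112442  0.05924991]
25.7417 [ 0.31453987  0.42294627 -0.27774549  1.67484202  0.12926759  1.06196895
 -0.0612595 ]
```

View pics/s2.png

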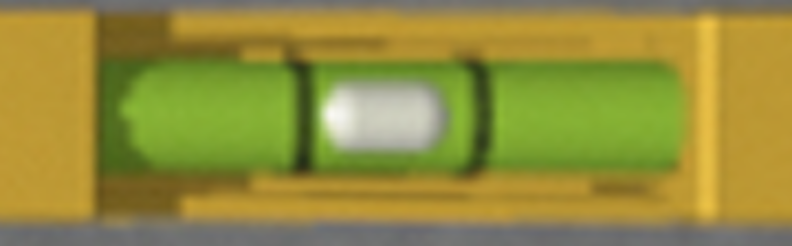

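The bubble is now 0.8 mm from the middle (lines 302 and 478, bubble 383), so step 2 is met. Next I'll press with the open fingers straddling the window, one on each solid end, watching force and bubble.

```bash
cat >> h.py <<'E'
def bubble(im,st,f=None):
    S=strip(im,st)
    if f: cv2.imwrite('pics/'+f,cv2.resize(S[...,::-1],None,fx=2.2,fy=2.2))
    h=cv2.cvtColor(S,cv2.COLOR_RGB2HSV).astype(float)
    r=h[46:62];pale=((r[...,1]<70)&(r[...,2]>110)).sum(0)>4
    x=np.nonzero(pale)[0]/4-45
    return (x.min(),x.max(),x.mean()) if len(x) else None
E
python3 - <<'E'
from h import *
s=arm.read_state();print(bubble(snap("wrist"),s))
fingers.grip(1.0)
Y=[1.518+np.pi/2,1.518-np.pi/2]
Q=[planner.solve_ik([*LC,.115],down(y)) for y in Y];print([None if q is None else np.round(q,2) for q in Q])
y=Y[int(np.argmin([9 if q is None else abs(q[6]) for q in Q]))];print(y)
arm.goto([*LC,.115],down(y))
arm.move_linear([*LC,.096],vel=.05);arm.dwell(.2)
f0=np.array(arm.read_state()["force"]);z=.096
while z>.080:
    z-=.0005; arm.move_linear([*LC,z],vel=.02)
    s=arm.read_state();d=s["force"]-f0
    if d[2]>4:print(round(z,4),d.round(1),s["torque"].round(2))
    if d[2]>8:break
arm.dwell(1.5)
s=arm.read_state();im=snap("wrist","w4.png");print(z,s["eef_pos"],(s["force"]-f0).round(2),f0,s["time"],bubble(im,s,'s3.png'))
np.save('f0.npy',f0)
E
```

```text
(np.float64(-8.0), np.float64(5.5), np.float64(-1.25))
[array([ 0.53,  0.57, -0.61,  1.75,  0.39,  0.95,  1.29]), array([ 0.06,  0.49,  0.08,  1.79, -0.05,  0.86, -1.46])]
3.0887963267948964
0.087 [-1.8  0.2  5.1] [0.25 0.35 0.06]
0.0865 [-1.2 -0.5  7.8] [0.23 0.52 0.09]
0.086 [-3.6 -0.2  9.8] [0.27 0.67 0.09]
0.086 [ 0.578992   -0.12098749  0.08671914] [-2.96 -0.81 10.13] [-0.07603193 -0.29264557  0.46389276] 34.7833 (np.float64(-8.5), np.float64(5.0), np.float64(-1.75))
```

View pics/s3.png

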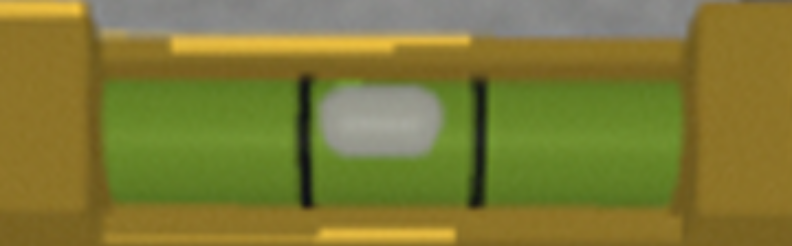

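Pressing at 10 N, with the bubble 1.2 mm towards −x (lines 306 and 478, bubble 381.5). That's inside the limit, but a tiny tool tilt should give more margin.

Run:
```python
from h import *
f0=np.load('f0.npy');d=np.array([np.cos(LA),np.sin(LA),0]);w=np.cross(d,[0,0,1])
o=(R.from_rotvec(w*.0012)*R.from_rotvec(down(1.518+np.pi/2))).as_rotvec()
arm.move_linear([*LC,.086],o,vel=.01);arm.dwell(2.5)
s=arm.read_state();im=snap("wrist");print(s["eef_pos"],(s["force"]-f0).round(2),s["torque"],s["time"],bubble(im,s,'s4.png'))
```

```text
[ 0.57901484 -0.12099587  0.08673951] [-3.78 -0.48  9.72] [0.35930768 0.69101351 0.14591623] 37.5833 (np.float64(-8.5), np.float64(5.0), np.float64(-1.75))
```

View pics/s4.png

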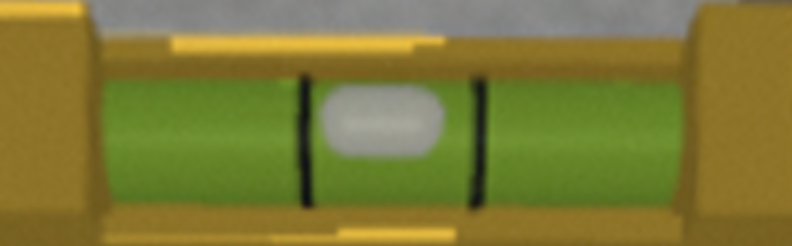

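The bubble is at 382.5 between 305 and 478, about 1 mm off the middle and steady, with a push of about 10 N. Handing in.

```bash
python3 -c "
from h import *
print(workorder.hand_in())"
```

```text
the job is handed in; nothing more can be done
None
```

The job is handed in, but no verdict came back: the level lies on the middle of the board, the last measurement had the bubble about 1 mm from centre, and the open fingers are still pressing on it with about 10 N.

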